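# Snap the lid of the blue-lidded parts box shut

### The arm

A 6-joint arm with a two-finger parallel gripper is mounted at the origin on the work surface. World frame = base frame: x ahead of the robot, y to its left, z up, the work surface at z = 0. Lengths are in m, angles in rad, forces in N, time in s.
With the tool pointing down it reaches from about 0.275 to 0.75 m from the base axis. Payload 10.2 kg.
Tool frame: the origin (TCP) lies midway between the tips of the shut fingers; the grasp point (between the pads) lies 19 mm behind it (env.hold_point_z is the distance from the TCP to the grasp point, in m); x points along the fingers, z is the direction in which the jaws open and shut, and the axes are right-handed (so a half turn about x gives the same grasp; the last joint's range is limited). The gripper opens to 85 mm and grips with 20 to 120 N. Pads are 22 mm wide; open, the fingers measure 114 mm over their backs; the gripper's body (76 mm by 85 mm) begins 54 mm behind the grasp point. The pads swing forward as they close: fully open they stand 13 mm farther back than shut.
Start: joints at [-1.45, 0.313, 1.498, -0, 1.331, -0.223], TCP at [0.177, -0.494, 0.231] pointing down, gripper open.
Joint ranges: [-2.94, 2.94], [-0.97, 2.17], [0.19, 2.56], [-1.23, 4.37], [0.02, 3.11], [-2.88, 2.88]. Speed limits (rad/s): [2.39, 2.39, 3.01, 3.14, 3.14, 3.14].

### API

Orientations are given as a unit quaternion [x, y, z, w].
In Python, from bench import env, kinematics, monitor, eyes, job gives the robot as it stands. The module is installed in compiled form; this text tells all that it offers. Calls block until the motion is done:
- env.reach(position, orientation): joint-space move of the TCP to a pose.
- env.movel(position, velocity=0.15, frame=None, guard=None): straight line of the TCP; frame=None keeps the orientation; velocity is the mean speed in m/s. With guard (N) it stops when the force on the tool has changed by that much, and returns True; else False.
- env.set_joints(angles): joint-space move.
- env.release() and env.close_gripper(effort=None): open the fingers fully, or close them until they stop; effort is the grip in N (None keeps the last).
- env.hold(seconds).
- kinematics.ik(position, orientation): joint angles nearest the present ones, or None.
- monitor.sense(): the state.
- eyes.grab_frame(name): name is "scene" or "top" or "wrist"; returns a dict with "frame" (480x640x3 uint8, red, green, blue), "mtx" (3x3 intrinsics, pixels), "view" (4x4, takes a point from world to camera coordinates). Camera axes: x right, y down, z forward; pixel columns grow to the right and rows downward; lengths in m; the calibration is good to about 2 mm. The wrist camera is an equidistant fisheye: a pixel r from the principal point sees the ray r / f radians off the axis. A picture is of the moment at which its call begins. There is no depth.
A pose or a line that the arm cannot do raises env.MotionError and nothing moves.
- job.hand_in(): hands the job in, once; it reports no verdict.
The state is a dict: "clock": time; "joints": joint angles; "qvel": joint speeds; "joint_efforts": joint torques, N m; "position": TCP position; "ee_rot": TCP orientation; "contact_force": force on the tool from outside, world axes, zero at the start; "ft_torque": the same for the moment, N m; "finger_gap": opening from 0.0 (shut) to 1.0 (fully open).
Only numpy, scipy, OpenCV 4.12 (cv2) and the standard library are available. Lean on these libraries where they do the work, as an engineer would, in place of code of your own. Each camera call takes 0.05 s, during which the arm holds its last target. There are 200 camera calls.

### The job

At this packing bench, lock the lid of the box with the blue lid: press each of its three orange snap tabs (front, left and right side) down until it is fully home. The similar box with the grey lid is still to be filled: do not touch it.

Things in the scene. Friction and masses are not known exactly. Their poses are not given: they have to be found in the camera images.
- tab_front_top (a point): Top centre of the orange tab in the middle of the front (-x) edge of the fixed white box with the blue lid: 130 x 170 mm, lid 136 x 176 mm, lid top 75 mm above the table. Tab pad: 30 mm along the rim, 24 mm outward, 8 thick, starts 2 mm outside the lid's edge. Axes are the box's: x to its hinged rear edge, y left, z up. In the box frame (origin under its centre): x -82, y 0 mm.
- tab_left_top (a point): Top centre of the like orange tab in the middle of the left (+y) side of the blue-lidded box; box frame x 0, y +102 mm. Same axes. Tabs start raised, tops 83 to 87 mm above the table. A tab slides straight down, tight: a push of 6 to 8 N moves it and it stays where it is left. Fully home it meets a hard stop, top 77 mm above the table (2 mm above the lid).
- tab_right_top (a point): Top centre of the like orange tab in the middle of the right (-y) side of the blue-lidded box; box frame x 0, y -102 mm. Same axes, heights and action as the other two tabs.
- grey_box: The other box, to be left alone: fixed, same shape, size and raised orange tabs, but a grey lid. Origin at the centre of its underside; x to its hinged rear edge, y to its left, z up. With tabs it reaches 94 mm to the front, 77 mm to the rear, 114 mm to either side, 87 mm high.
There are look-alikes about, which are no part of the job. What is shaped like the part that bears tab_front_top but pink or turquoise is not meant.

How it is judged:
At the end, for the whole second after the job is handed in: All three orange tabs of the blue-lidded box are pressed home: the top of each is less than 80.5 mm above the table (fully home is 77 mm, raised is 83 to 87 mm) (height (world z) of each of tab_front_top, tab_left_top, tab_right_top below 0.0805 m); the robot touches nothing.
It fails at once if the robot touches the grey-lidded box (more than 2 N) (contact force between any of the fingers, the arm and grey_box above 2 N).
It also fails if it takes over 32 s, if anything falls off the work surface, if the arm or the gripper's body presses on something with over 40 N, if the wrist force passes 120 N, or if a joint passes its speed limit or range.

## Working session

There is one attempt and no reset: what is moved stays moved. The work goes in short steps, each a Python script; the robot and the scene stay as the last script left them, time stands still between calls to the robot, and variables do not carry over. Pictures are saved under pics/ and viewed, about 8 in all and at most 12, crops included, and the job is handed in when it is done.

```bash
mkdir -p pics; python3 - <<'E'
from bench import env,kinematics,monitor,eyes,job
import cv2,numpy as np
for n in("top","scene"):
    f=eyes.grab_frame(n);cv2.imwrite(f"pics/{n}1.png",f["frame"][:,:,::-1]);np.savez(f"pics/{n}1.npz",**f)
    print(n,f["mtx"].tolist(),np.round(f["view"],4).tolist())
s=monitor.sense();print(s["clock"],s["position"],s["ee_rot"],s["contact_force"])
E
```

```text
top [[502.0839959297608, 0.0, 325.1019792041228], [0.0, 502.0839959297608, 251.29622225158582], [0.0, 0.0, 1.0]] [[-0.023, -0.9996, 0.0151, 0.0759], [-0.9931, 0.0211, -0.1157, 0.4682], [0.1153, -0.0177, -0.9932, 1.3323], [0.0, 0.0, 0.0, 1.0]]
scene [[526.8379883331982, 0.0, 318.1958094881013], [0.0, 526.8379883331982, 237.02882982812218], [0.0, 0.0, 1.0]] [[0.7872, 0.6166, -0.0104, -0.415], [0.4997, -0.6477, -0.5751, -0.143], [-0.3614, 0.4475, -0.818, 1.3134], [0.0, 0.0, 0.0, 1.0]]
0.1 [ 0.17692948 -0.49405662  0.2308065 ] [ 0.40741022  0.57841021 -0.40680907  0.57789698] [-0.50853499 -0.17614444  1.19368586]
```

View pics/top1.png

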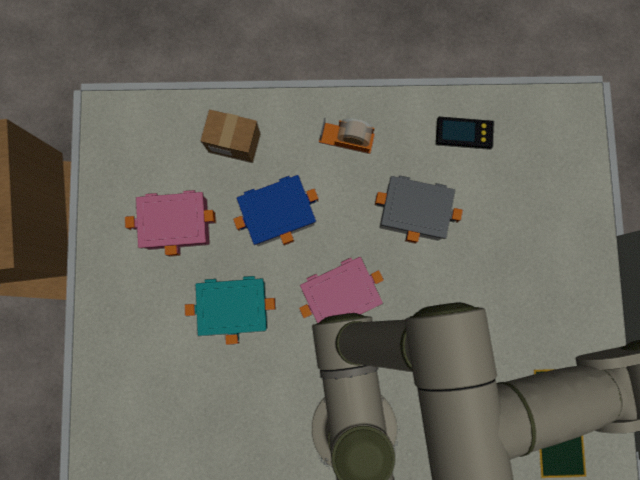

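View pics/scene1.png

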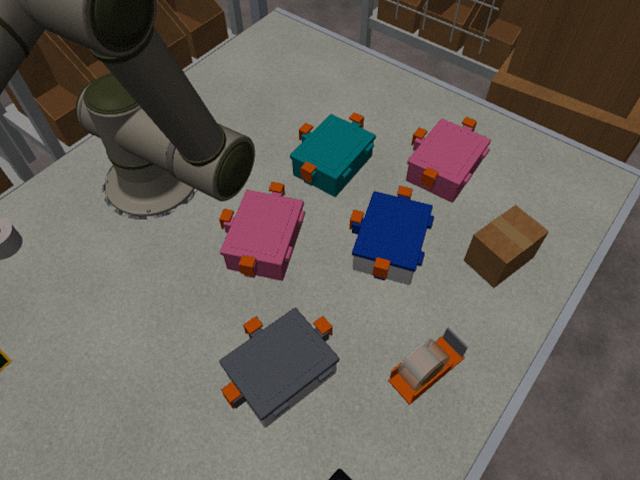

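The top view shows the blue lid at (277,210), with its tabs at front (287,239), left (240,222) and right (312,196). The grey lid is at (418,207). Pink and turquoise decoys surround the blue box. In the scene view the blue lid is at (393,230), with its tabs at (357,219), (404,193) and (381,268).

```bash
cat > h.py <<'E'
import cv2,numpy as np
def ray(f,uv,z):
    K,V=f["mtx"],f["view"];R,t=V[:3,:3],V[:3,3];c=-R.T@t
    d=R.T@np.linalg.inv(K)@np.array([*uv,1.]);return (c+d*(z-c[2])/d[2])[:2]
def largest(m):
    return max(cv2.findContours(m,0,cv2.CHAIN_APPROX_NONE)[0],key=cv2.contourArea)
E
python3 - <<'E'
from h import *
tabs={"top":[(287,239),(240,222),(312,196)],"scene":[(357,219),(404,193),(381,268)]}
for n in tabs:
    f=dict(np.load(f"pics/{n}1.npz"))
    h=cv2.cvtColor(f["frame"],cv2.COLOR_RGB2HSV)
    c=largest(cv2.inRange(h,(108,150,50),(125,255,255)))
    w=np.array([ray(f,p[0],.075) for p in c])
    (x,y),s,a=cv2.minAreaRect((w*1000).astype(np.float32));print(n,"lid",x,y,s,a)
    o=cv2.inRange(h,(5,160,90),(18,255,255));k,L,st,ce=cv2.connectedComponentsWithStats(o)
    for t in tabs[n]:
        i=1+np.argmin(np.linalg.norm(ce[1:]-t,axis=1))
        print(" tab",ce[i].round(1),st[i,4],(ray(f,ce[i],.084)*1000).round(1))
    g=[ (ce[i].round(),(ray(f,ce[i],.084)*1000).round()) for i in range(1,k) if 20<st[i,4]<400]
    if n=="top": print(g)
E
```

```text
top lid 581.1050415039062 194.41815185546875 (140.3430633544922, 176.85562133789062) 19.653581619262695
 tab [286.5 237.4] 98 [501.6 166. ]
 tab [238.8 222.2] 92 [544.1 289.2]
 tab [311.9 194.8] 88 [613.2  97.8]
[(array([312., 195.]), array([613.,  98.])), (array([381., 198.]), array([602., -83.])), (array([457., 214.]), array([ 555., -281.])), (array([208., 215.]), array([564., 369.])), (array([129., 222.]), array([551., 573.])), (array([239., 222.]), array([544., 289.])), (array([413., 236.]), array([ 499., -163.])), (array([286., 237.]), array([502., 166.])), (array([170., 250.]), array([476., 465.])), (array([377., 277.]), array([394., -65.])), (array([270., 303.]), array([332., 212.])), (array([189., 309.]), array([322., 416.])), (array([305., 311.]), array([312., 121.])), (array([231., 339.]), array([245., 310.]))]
scene lid 576.75732421875 189.92559814453125 (161.30950927734375, 184.0849609375) 19.449481964111328
 tab [356.6 215.9] 119 [504.7 164.3]
 tab [404.6 190.9] 108 [548.5 286.5]
 tab [381.8 263.6] 148 [615.8  96.8]
```

```bash
cat > press.py <<'E'
from bench import env,kinematics,monitor,eyes,job
import numpy as np, cv2
from scipy.spatial.transform import Rotation as Rn
c=np.array([.5795,.1937]);a=np.radians(19.7)
ex=np.array([np.cos(a),np.sin(a)]);ey=np.array([-ex[1],ex[0]])
tabs=dict(front=(c-.082*ex,ey),left=(c+.102*ey,ex),right=(c-.102*ey,ex))
def pose(p,rim):
    q0=monitor.sense()["joints"];best=None
    for s in(1,-1):
        z=np.array([*(s*rim),0]);x=np.array([0,0,-1.]);q=Rn.from_matrix(np.c_[x,np.cross(z,x),z]).as_quat()
        j=kinematics.ik([*p,.12],q)
        if j is not None:
            d=np.abs(np.array(j)-q0).max()
            if best is None or d<best[0]: best=(d,q)
    return best[1]
def press(n):
    p,rim=tabs[n];q=pose(p,rim)
    env.reach([*p,.15],q)
    env.movel([*p,.095],velocity=.1)
    g=env.movel([*p,.072],velocity=.02,guard=25)
    s=monitor.sense();print(n,p.round(4),g,s["position"].round(4),s["contact_force"].round(1),round(s["clock"],2))
    env.movel([*p,.15],velocity=.15)
E
python3 - <<'E'
from press import *
env.close_gripper()
press("front")
E
```

```text
front [0.5023 0.1661] True [0.5023 0.1661 0.0768] [-2.6 -1.1  8.9] 5.09
```

The hard stop came at 76.8 mm, which matches the 77 mm home height. I'll press the other two tabs next.

```bash
python3 - <<'E'
from press import *
press("left");press("right")
p=c-.16*ex
s=monitor.sense()
env.reach([*(c-.10*ex),.33],s["ee_rot"])
f=eyes.grab_frame("wrist");cv2.imwrite("pics/w.png",f["frame"][:,:,::-1])
f=eyes.grab_frame("scene");im=f["frame"][150:300,300:480,::-1];cv2.imwrite("pics/s2.png",cv2.resize(im,None,fx=4,fy=4,interpolation=2))
print(monitor.sense()["clock"])
E
```

```text
left [0.5451 0.2897] True [0.5451 0.2897 0.0769] [-2.2 -1.   7.2] 8.59
right [0.6139 0.0977] True [0.614  0.0976 0.0769] [-3.4 -0.4  6.9] 11.69
13.35
```

View pics/w.png

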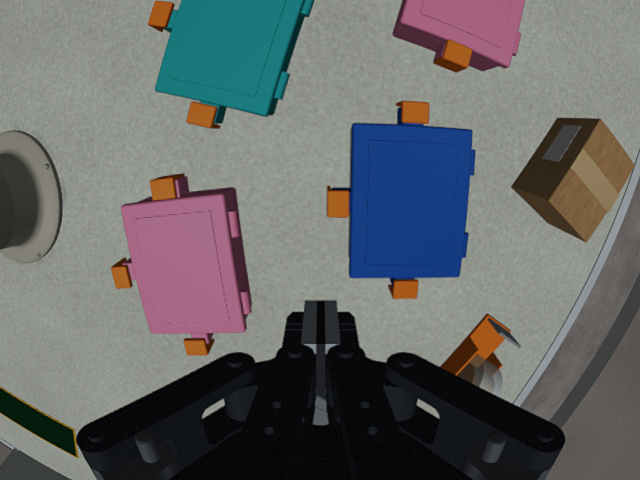

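View pics/s2.png

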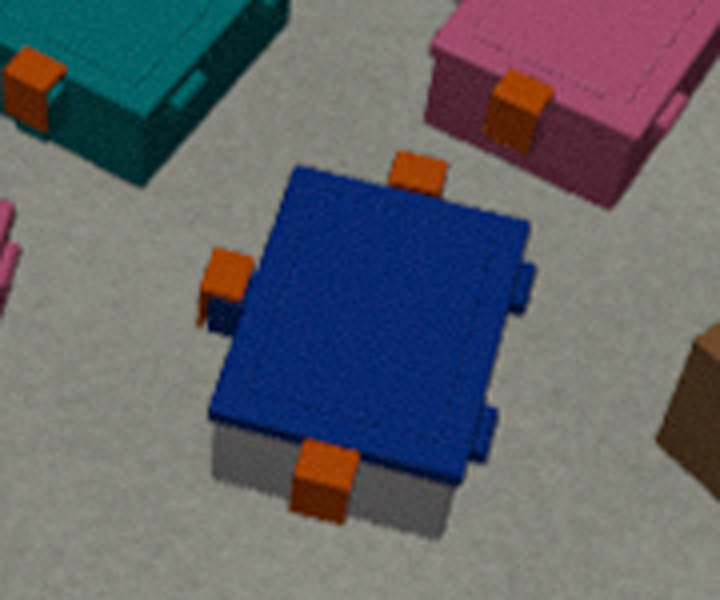

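The wrist view shows all three blue-box tabs flush with the lid, at about (340,203), (414,112) and (404,289). The scene crop agrees, and the arm is clear of everything.

```bash
python3 -c "
from bench import job
print(job.hand_in())"
```

```text
the job is handed in; nothing more can be done
None
```

I pressed all three orange tabs of the blue-lidded box home with shut fingers, backed the arm off above the bench, and handed the job in. The last clock reading was 13.35 s, just before that.

- **Tab heights:** Each press ended at the hard stop (25 N guard). The fingertips were then at 76.8 mm (front), 76.9 mm (left) and 76.9 mm (right). Fully home is 77 mm and the limit is 80.5 mm.
- **Pictures afterwards:** The wrist and scene views showed all three tabs down level with the lid and the arm clear. I judged this by eye and did not measure the tab heights from the images.
- **Grey box:** No press or planned move went near the grey-lidded box. I did not check contact with it separately.
- **Disagreement:** The first fits of the lid centre differed by about 4–5 mm between the top and scene cameras, and the scene fit came out too large. I used the top view together with the tab positions, and the presses landed as expected.

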